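# Lock a butterfly valve's shaft in its actuator coupling

### The arm

A 6-joint arm with a two-finger parallel gripper is mounted at the origin on the work surface. World frame = base frame: x ahead of the robot, y to its left, z up, the work surface at z = 0. Lengths are in mm, angles in rad, forces in N, time in s.
With the tool pointing down it reaches from about 325 to 775 mm from the base axis. Payload 9.3 kg.
Tool frame: the origin (TCP) lies on the centre line of the jaws, within the pads' length; the fingertips stand 14 mm ahead of it and the grasp point (between the pads) lies 5 mm behind it; z points along the fingers, y is the line along which they close (so a half turn about z gives the same grasp; the last joint's range is limited). The gripper opens to 85 mm and grips with 20 to 120 N. Pads are 22 mm wide; open, the fingers measure 114 mm over their backs; the gripper's body (76 mm by 85 mm) begins 54 mm behind the grasp point. The pads swing forward as they close: fully open they stand 13 mm farther back than shut.
Start: joints at [-1.38, 0.259, 0.021, 1.334, 0, 1.418], TCP at [185.38, -517.814, 245.279] pointing down, gripper open.
Joint ranges: [-3.04, 3.04], [-0.91, 1.82], [-1.04, 1.36], [-1.92, 1.95], [-1.52, 1.45], [-3.14, 3.14]. Speed limits (rad/s): [2.22, 2.22, 2.79, 3.14, 3.14, 3.14].

### API

Orientations are given as a 3x3 rotation matrix whose columns are the frame's x, y, z axes.
In Python, from station import arm gives the robot as it stands. The module is installed in compiled form; this text tells all that it offers. Calls block until the motion is done:
- arm.move_ptp(position, orientation): joint-space move of the TCP to a pose.
- arm.move_linear(position, speed=150, orientation=None, guard=None): straight line of the TCP; orientation=None keeps the orientation; speed is the mean speed in mm/s. With guard (N) it stops when the force on the tool has changed by that much, and returns True; else False.
- arm.set_joints(angles): joint-space move.
- arm.open() and arm.close(): open the fingers fully, or close them until they stop; the grip force is fixed at half the most.
- arm.dwell(seconds).
- arm.ik(position, orientation): joint angles nearest the present ones, or None.
- arm.read_camera(name): name is "scene" or "top" or "wrist"; returns a dict with "pixels" (480x640x3 uint8, blue, green, red), "z_map" (480x640 float32, mm along the optical axis (not along the pixel's ray), 0 where there is no reading), "camera_matrix" (3x3 intrinsics, pixels), "eye" and "orientation" of the camera in the world; the wrist camera has in their place "hand_eye" (4x4, takes a point from camera to tool coordinates, whose origin is the TCP and whose axes are the flange's). Camera axes: x right, y down, z forward; pixel columns grow to the right and rows downward; lengths in mm; the calibration is good to about 2 mm. A picture is of the moment at which its call begins: read the wrist's pose just before it.
A pose or a line that the arm cannot do raises arm.PlanningError and nothing moves.
- arm.hand_in(): hands the job in; it is judged then, once.
Readings, each from a call of its own:
- arm.current_t(): time.
- arm.current_q(): joint angles.
- arm.current_joint_velocities(): joint speeds.
- arm.current_tau(): joint torques, N m.
- arm.current_tcp_pos(): TCP position.
- arm.current_tool_rot(): TCP orientation.
- arm.current_force(): force on the tool from outside, world axes, zero at the start.
- arm.current_ft_torque(): the same for the moment, N m.
- arm.current_opening(): finger opening in mm.
- arm.current_finger_force(): force on a finger pad.
Only numpy, scipy, OpenCV 4.12 (cv2) and the standard library are available. Lean on these libraries where they do the work, as an engineer would, in place of code of your own. Each camera call takes 0.05 s, during which the arm holds its last target. There are 200 camera calls.

### The job

The butterfly valve has been bolted to its actuator and the setscrew on top of the coupling still has to lock the shaft. Swing the valve's disc upright, so that the flat of its shaft faces straight up at the setscrew, then take the larger T-handle hex key from the stand and tighten the setscrew clockwise down onto the flat until it comes up firm, but not so hard that the key starts to twist round in the socket. Put the key back upright in its own hole in the stand, pushed right home, and leave the other things on the bench as they are.

Things in the scene. Friction and masses are not known exactly. Their poses are not given: they have to be found in the camera images.
- valve: Butterfly valve lying flat on wooden blocks, joined by an open bracket to a tan actuator box, all fixed to the bench, 500 mm long. Origin on the bench below the setscrew; z up; +y along the level shaft (axis 85 mm up) to the disc, -y to the actuator. Square coupling block 60 mm wide, y -33 to 21 mm, top 119 mm up. Actuator: y -58 to -219 mm, 126 mm wide, 148 mm high (plug on top 159).
- ring_top (a point): Middle of the valve ring's mouth at the top of its black liner, 112 mm above the bench, at x 0, y 175 mm of the valve; axes as the valve's. Bore 127 mm, ring 184 mm outside, with four bolt lugs out to 107 mm from the middle. The bracket between ring and actuator is 130 mm high at most. Between coupling and bracket (y 21 to 50 mm) the shaft and its flat can be seen.
- disc (a joint): Turn of the disc with its shaft, rad. 0: disc upright, the shaft's flat straight up at the setscrew. It grows as the disc's top leans to the valve's -x; starts at 0.4 to 0.8. Steel disc 124 mm across, 10 mm thick, turning about the shaft's axis in the middle of the ring; upright, its top edge stands 147 mm above the bench. It stays where it is left (friction 0.22 N m: 4 to 8 N at its upper part).
- disc_top (a point): Middle of the disc's upper edge, 62 mm from the shaft's axis, mid-thickness. x is the disc's normal, y along the shaft, z from the shaft to this point.
- shaft: The valve's steel shaft, 28 mm in diameter, with a flat 8.4 mm wide (0.6 mm deep) along its visible part and into the coupling. Origin at the disc's centre, y along the shaft; its z axis is the normal of the flat.
- setscrew: Setscrew in the hole on top of the coupling, 24 mm across, upright, 3 mm per turn. Origin in the middle of its top face, up to 2 mm below the coupling's top; z up. Hex socket 12.2 mm across flats, 15 mm deep, its upper 2.5 mm widened to a funnel 18 mm across. Two flats of the socket face along its x axis, the others at 60 degrees. Clockwise from above drives it down.
- socket_floor (a point): Middle of the socket's floor, 15 mm below the setscrew's top. The screw turns lightly (0.03 N m) clockwise for 2.3 to 3.0 rad, its tip meeting the flat, then comes up hard: from there the torque rises by about 0.12 N m for each further 0.1 rad of the key. Firm is 0.13 to 0.25 N m; over 0.3 N m the key starts to twist round in the socket and spoils it.
- key: The larger T-handle hex key, about 0.2 kg, in one of the stand's two holes: blade 12 mm across flats with a 2 mm blunt cone at its end, black cross bar. Origin on the blade's axis at the underside of the round collar (25 mm across, 15 mm high) that rests on the stand's top; z up; blade 84 mm long below it. Two flats of the blade face along y, the others at 60 degrees.
- key_bar (a point): Middle of the larger key's cross bar, 25 mm above the key's origin: bar 100 mm long (key's x), 14 mm thick (y), 22 mm high. The blade fits the socket when the key's yaw is the setscrew's yaw plus 30 degrees, or any 60 degrees further.
- key_tip (a point): The lower end of the larger key's blade, 84 mm below the key's origin; axes as the key's.
- small_key: The smaller T-handle key in the other hole: 8 mm blade 76 mm long, bar 70 mm long, otherwise alike. It does not fit this setscrew.
- stand: Dark wooden block fixed to the bench, 64 mm (x) by 150 mm (y), 90 mm high, origin in the middle of its underside. Two upright holes at y -36 and +36 mm, 18 mm in diameter, funnelled by 2.5 mm at the mouth, 88 mm deep; which key stands in which varies.
- meter: Yellow hand-held multimeter lying on the bench, 90 by 180 mm, 49 mm high, origin under its middle.
- gauge: Round pressure gauge lying face up on the bench, 64 mm across, 27 mm high, with a brass stem to its -y; origin under the dial's middle.
There are look-alikes about, which are no part of the job. Leave any orange or pink look-alike of the key alone.

How it is judged (in metres and radians):
On the way, in this order (a step that is already met when the one before it is completed fails the run):
1. the disc stands upright, so that the shaft's flat faces the setscrew (within 0.1 rad), before the setscrew bears on the shaft (value of joint disc between -0.1 and 0.1 rad and contact force between setscrew and shaft below 2 N), for 0.2 s.
2. the larger key is seated in the setscrew's socket, its end at least 9 mm below the setscrew's top (value of joint disc between -0.1 and 0.1 rad and z of key_tip in the frame of setscrew below -0.009 m and horizontal distance between key_tip and setscrew below 0.003 m), for 0.1 s.
3. with the key in the socket the setscrew is brought up firm on the flat: it bears on the shaft with more than 10 N while the key bears in the socket with more than 35 N (about 0.11 N m) (all of step 2 and contact force between setscrew and shaft above 10 N and contact force between key and setscrew above 35 N), for 0.1 s.
At the end, for the whole second after the job is handed in: The shaft's flat faces the setscrew within 0.1 rad and the setscrew bears on it with more than 10 N; the larger key is back at rest in its own hole, upright within 0.12 rad and within 8 mm of where it stood, let go (value of joint disc between -0.1 and 0.1 rad and contact force between setscrew and shaft above 10 N and distance of key from where it was at the start of the episode below 0.008 m and angle between key's own z axis and vertical below 0.12 rad and linear speed of key below 0.02 m/s); the robot touches nothing.
It fails at once if the key is forced until it rounds off the socket: it bears on the setscrew with more than 110 N (about 0.34 N m) (contact force between key and setscrew above 110 N).
It fails at once if the smaller key is shifted by more than 20 mm (distance of small_key from where it was at the start of the episode above 0.02 m).
It fails at once if the multimeter is shifted by more than 20 mm (distance of meter from where it was at the start of the episode above 0.02 m).
It fails at once if the gauge is shifted by more than 20 mm (distance of gauge from where it was at the start of the episode above 0.02 m).
It also fails if it takes over 72 s, if anything falls off the work surface, if the arm or the gripper's body presses on something with over 40 N, if the wrist force passes 120 N, or if a joint passes its speed limit or range.

## Working session

There is one attempt and no reset: what is moved stays moved. The work goes in short steps, each a Python script; the robot and the scene stay as the last script left them, time stands still between calls to the robot, and variables do not carry over. Pictures are saved under pics/ and viewed, at most 10 in all, crops included, and the job is handed in when it is done.

```bash
ls; mkdir -p pics; cat > h.py <<'E'
import numpy as np, cv2, pickle
from station import arm
def snap(n,tag):
    p=arm.current_tcp_pos(); R=arm.current_tool_rot()
    d=arm.read_camera(n); d=dict(d); d['tcp']=np.array(p); d['R']=np.array(R)
    if 'hand_eye' in d:
        T=np.array(d['hand_eye']); d['orientation']=d['R']@T[:3,:3]; d['eye']=d['R']@T[:3,3]+d['tcp']
    pickle.dump(d,open(f'{tag}.pkl','wb')); cv2.imwrite(f'pics/{tag}.png',d['pixels']); return d
def load(tag): return pickle.load(open(f'{tag}.pkl','rb'))
def cloud(d):
    K=np.array(d['camera_matrix']); z=d['z_map'].astype(float); v,u=np.mgrid[:480,:640]
    c=np.stack([(u-K[0,2])/K[0,0]*z,(v-K[1,2])/K[1,1]*z,z],-1)
    w=c@np.array(d['orientation']).T+np.array(d['eye']); w[z==0]=np.nan; return w
def ray(d,uv,h):
    K=np.array(d['camera_matrix']); r=np.array(d['orientation'])@np.linalg.inv(K)@np.array([uv[0],uv[1],1.])
    e=np.array(d['eye']); return e+r*(h-e[2])/r[2]
def proj(d,p):
    c=np.array(d['orientation']).T@(np.asarray(p,float)-np.array(d['eye'])); q=np.array(d['camera_matrix'])@c; return q[:2]/q[2]
def down(yaw):  # tool y axis (closing line) at angle yaw+90, x axis at yaw
    c,s=np.cos(yaw),np.sin(yaw); return np.array([[c,s,0],[s,-c,0],[0,0,-1.]])
E
python3 - <<'E'
from h import *
for n in('scene','top'):
    d=snap(n,n); print(n,np.round(d['eye']),np.round(d['orientation'],2).tolist(),np.round(d['camera_matrix']).tolist())
d=snap('wrist','w0');print(d['hand_eye'],arm.current_tool_rot(),arm.current_t(),arm.current_opening())
E
```

```text
pics
scene [1101.  114.  909.] [[-0.11, 0.77, -0.62], [0.99, 0.09, -0.07], [0.0, -0.63, -0.78]] [[456.0, 0.0, 315.0], [0.0, 456.0, 240.0], [0.0, 0.0, 1.0]]
top [ 266.   49. 1525.] [[-0.02, -0.99, 0.11], [-1.0, 0.02, -0.01], [0.01, -0.11, -0.99]] [[542.0, 0.0, 317.0], [0.0, 542.0, 229.0], [0.0, 0.0, 1.0]]
[[ 9.69242778e-04 -9.61118844e-01 -2.76133352e-01  7.02170999e+01]
 [ 9.99999354e-01  7.67503170e-04  8.38654186e-04  5.63575336e-03]
 [-5.94113119e-04 -2.76133986e-01  9.61118967e-01 -1.29324780e+02]
 [ 0.00000000e+00  0.00000000e+00  0.00000000e+00  1.00000000e+00]] [[ 9.41484764e-01  3.37055489e-01 -1.89014004e-04]
 [ 3.37055507e-01 -9.41484265e-01  9.82065813e-04]
 [ 1.53056963e-04 -9.88308211e-04 -9.99999500e-01]] 0.15 85.45181449070834
```

View pics/top.png

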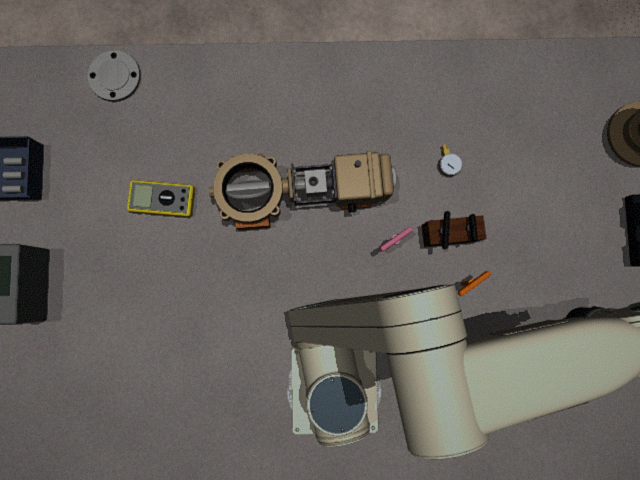

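View pics/scene.png

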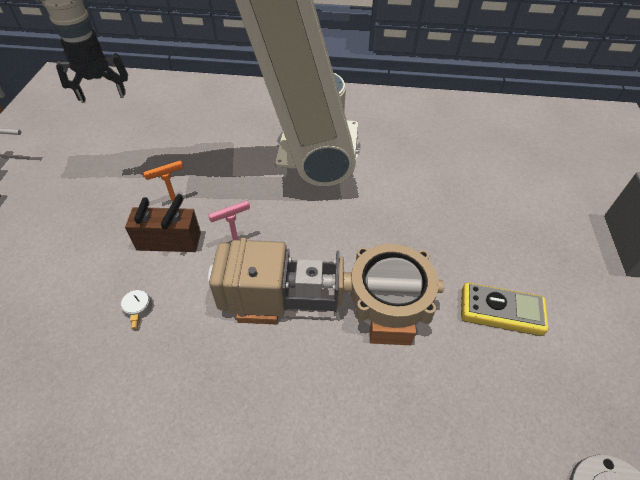

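The top view shows the ring at (248,188), the setscrew at (314,181), the actuator at (365,177) and the stand at (455,230). There are four candidates for the key: the black long bar in the stand at (446,230), the black short bar in the stand at (472,228), the pink one at (397,239) and the orange one at (475,283). The black one with the longer bar, at (446,230), fits the description. I'll compute positions now and confirm it in a wrist crop.

```bash
python3 - <<'E'
from h import *
t=load('top'); s=load('scene')
print('top cloud');W=cloud(t)
for n,uv,h in [('screw',(314,181),118),('ring',(248,188),112),('keybar',(446,230),121),('small',(472,228),121),('meter',(160,198),40),('gauge',(451,164),27),('pinkbar',(397,239),115),('orangebar',(475,283),115)]:
    print(n,ray(t,uv,h).round(),W[uv[1],uv[0]].round())
W=cloud(s)
for n,uv,h in [('screw',(312,271),118),('ring',(394,281),112),('keybar',(174,211),121),('small',(142,210),121),('pink',(231,212),110),('orange',(164,170),110)]:
    print(n,ray(s,uv,h).round(),W[uv[1],uv[0]].round())
E
```

```text
top cloud
screw [555.  44. 118.] [557.  44. 105.]
ring [540. 219. 112.] [542. 220. 102.]
keybar [ 418. -298.  121.] [ 417. -296.  128.]
small [ 422. -366.  121.] [ 421. -366.  123.]
meter [530. 472.  40.] [530. 471.  43.]
gauge [ 615. -344.   27.] [ 616. -345.   25.]
pinkbar [ 397. -170.  115.] [ 396. -169.  121.]
orangebar [ 279. -368.  115.] [ 279. -367.  121.]
screw [555.  48. 118.] [549.  47. 110.]
ring [556. 220. 112.] [549. 222. 102.]
keybar [ 426. -291.  121.] [ 424. -292.  118.]
small [ 432. -366.  121.] [ 435. -364.  124.]
pink [ 404. -163.  110.] [ 406. -162.  112.]
orange [ 283. -365.  110.] [ 287. -362.  115.]
```

```bash
python3 - <<'E'
from h import *
arm.move_ptp([420,-325,300],down(0.0)); arm.dwell(.2); a=snap('wrist','wk'); print(arm.current_t(),arm.current_q())
arm.move_ptp([560,60,300],down(0.0)); arm.dwell(.2); b=snap('wrist','wv'); print(arm.current_t(),arm.current_q())
arm.move_ptp([560,180,320],down(0.0)); arm.dwell(.2); b=snap('wrist','wr'); print(arm.current_t(),arm.current_q())
cv2.imwrite('pics/m1.png',cv2.resize(np.hstack([a['pixels'],load('wv')['pixels']]),(1600,600))[:, :800])
E
```

```text
1.575 [-8.18310291e-01  2.16466803e-01  1.01965249e-01  1.45668518e+00
 -5.09867967e-05  2.32458849e+00]
3.3417 [-4.36827943e-02  2.72996635e-01  1.79182889e-01  1.47692922e+00
 -7.07600522e-05  3.09918471e+00]
8.575 [ 1.68329153e-01  3.19023565e-01  2.94907459e-01  1.54671287e+00
 -1.43678701e-05 -2.97312709e+00]
```

View pics/wk.png

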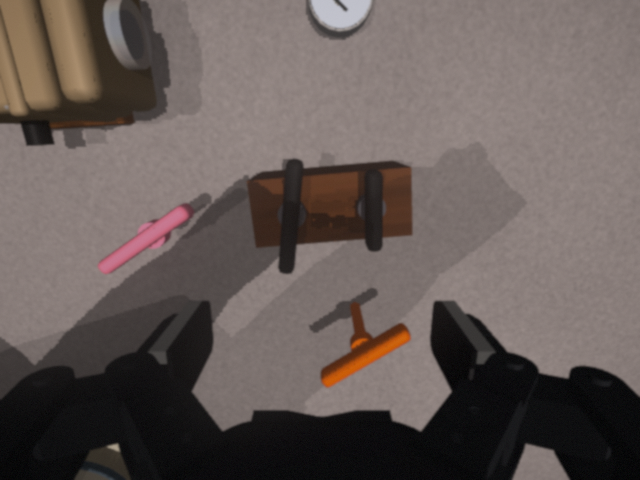

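View pics/wv.png

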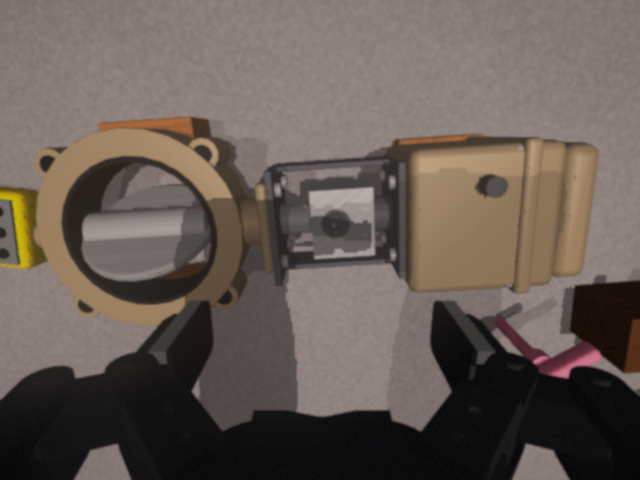

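View pics/wr.png

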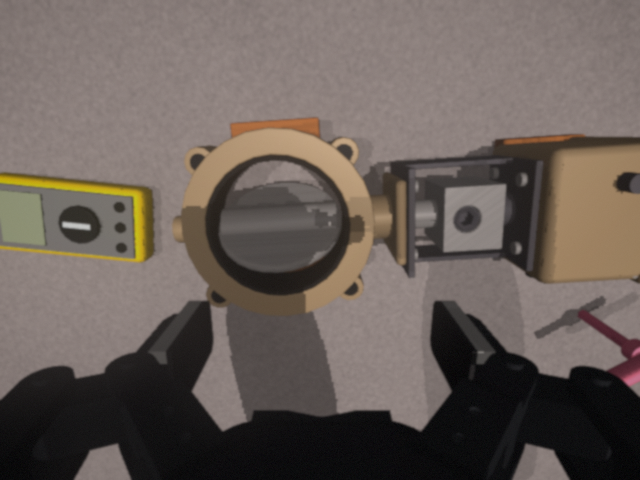

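The wrist view confirms the larger key: the long black bar at (290,215) in the stand, about 100 px long. The small key at (373,210) is about 80 px, and pink and orange are elsewhere. The ring is at (278,220) in `wr` and the setscrew at (337,222) in `wv`. The disc leans toward the bottom of the image, which is -x. Next I'll measure these by colour and depth.

```bash
cat > m.py <<'E'
from h import *
def rect(W,m,name):
    p=W[m]; p=p[~np.isnan(p[:,0])]; r=cv2.minAreaRect(p[:,:2].astype(np.float32)); print(name,len(p),'z',np.percentile(p[:,2],[5,50,95]).round(1),'c',np.round(r[0],1),'size',np.round(r[1],1),'ang',round(r[2],1)); return p
def blobs(m,amin=150):
    n,l,s,c=cv2.connectedComponentsWithStats(m.astype(np.uint8)); return [l==i for i in range(1,n) if s[i,4]>amin]
E
python3 - <<'E'
from m import *
d=load('wk');W=cloud(d);im=d['pixels'].astype(int)
M=np.zeros((480,640),bool);M[100:300,200:450]=1
for b in blobs(M&(W[...,2]>108)&(W[...,2]<135)&(im.max(-1)<60)): rect(W,b,'bar')
for b in blobs(M&(W[...,2]>85)&(W[...,2]<95)): rect(W,b,'standtop')
for t in('wv','wr'):
    d=load(t);W=cloud(d);im=d['pixels'].astype(int);g=im.min(-1)>90; sp=im.max(-1)-im.min(-1)
    M=np.zeros((480,640),bool);M[:300]=1
    for b in blobs(M&(W[...,2]>113)&(W[...,2]<125)&(sp<25)&g): rect(W,b,t+' coupling?')
    for b in blobs(M&(W[...,2]>95)&(W[...,2]<118)&(sp>30),1500):
        p=rect(W,b,t+' ring?'); v,u=np.nonzero(b); (c,r)=cv2.minEnclosingCircle(np.stack([u,v],1).astype(np.float32)); print(c,r)
# disc: points in the bore above 
d=load('wr');W=cloud(d);M=np.zeros((480,640),bool);M[150:300,215:345]=1
for y in(-30,0,30):
  s=M&(abs(W[...,1]-(219+y))<4)&(W[...,2]>30);p=W[s];i=np.argsort(p[:,0]);print(p[i][::max(1,len(i)//14)][:, [0,2]].round().tolist())
E
```

```text
bar 1816 z [122.3 125.9 127.5] c [ 421.6 -299.3] size [14.2 96.5] ang 84.1
bar 1383 z [116.2 125.8 127.5] c [ 427.3 -370.5] size [68.  13.8] ang 2.5
standtop 1988 z [89.4 90.7 91.9] c [ 428.5 -395.2] size [64.3 29.8] ang 5.7
standtop 4194 z [89.5 90.8 91.9] c [ 423.3 -335.2] size [63.9 71. ] ang 89.0
standtop 2056 z [89.4 90.7 91.9] c [ 418.5 -277.3] size [64.2 34.7] ang 4.3
wv coupling? 2758 z [118.4 119.7 120.9] c [556.2  40.5] size [60.7 54. ] ang 3.6
wv coupling? 1038 z [113.6 118.9 124.2] c [530.5 229.3] size [ 9.7 86.2] ang 4.5
wv ring? 12322 z [108.7 110.5 111.8] c [558.1 228.3] size [196.4 155.3] ang 90.0
(135.5, 227.0) 123.62958526611328
wr coupling? 3286 z [118.5 119.7 120.9] c [556.5  40.4] size [60.4 54.8] ang 3.5
wr ring? 12701 z [106.6 110.5 111.8] c [553.1 219.5] size [213.8 165.1] ang 89.9
(279.3998718261719, 216.16127014160156) 112.75151062011719
[[472.0, 110.0], [481.0, 110.0], [489.0, 64.0], [491.0, 70.0], [522.0, 136.0], [528.0, 129.0], [534.0, 119.0], [540.0, 107.0], [549.0, 104.0], [558.0, 101.0], [564.0, 92.0], [570.0, 55.0], [602.0, 112.0], [609.0, 111.0], [617.0, 111.0]]
[[471.0, 109.0], [481.0, 93.0], [481.0, 75.0], [511.0, 137.0], [519.0, 137.0], [525.0, 130.0], [530.0, 120.0], [536.0, 112.0], [543.0, 105.0], [552.0, 101.0], [559.0, 95.0], [563.0, 62.0], [572.0, 48.0], [610.0, 111.0], [617.0, 110.0]]
[[472.0, 110.0], [481.0, 110.0], [487.0, 103.0], [489.0, 95.0], [519.0, 134.0], [525.0, 128.0], [531.0, 116.0], [537.0, 105.0], [545.0, 104.0], [554.0, 99.0], [560.0, 66.0], [566.0, 58.0], [601.0, 111.0], [609.0, 111.0], [616.0, 111.0]]
```

```bash
cat >> m.py <<'E'
VY=np.deg2rad(3.55); VO=np.array([555.9,46.5,0.])
RV=np.array([[np.cos(VY),-np.sin(VY),0],[np.sin(VY),np.cos(VY),0],[0,0,1.]])
def V(x,y,z): return VO+RV@np.array([x,y,z],float)
E
python3 - <<'E'
from m import *
R=down(np.pi/2+VY)
arm.move_ptp(V(-6,175,200),R)
print(arm.move_linear(V(-6,175,121),120,guard=12))
print(arm.move_linear(V(0,175,121),40), arm.current_force().round(1) if hasattr(arm.current_force(),'round') else arm.current_force())
arm.close(); print(arm.current_opening(),arm.current_finger_force(),arm.current_force(),arm.current_tcp_pos())
arm.open(); arm.move_linear(V(0,175,230),200)
arm.dwell(.1);d=snap('wrist','wd1')
arm.move_ptp(V(0,-10,230),R);arm.dwell(.2);d=snap('wrist','ws1');print(proj(d,V(0,0,118)))
arm.move_ptp(V(0,30,290),R);arm.dwell(.2);d2=snap('wrist','ws2');print(arm.current_t())
p=proj(d,V(0,0,118)).astype(int)
c=lambda im,p,r:cv2.resize(im[p[1]-r:p[1]+r,p[0]-r:p[0]+r],(400,400),interpolation=cv2.INTER_CUBIC)
cv2.imwrite('pics/c1.png',np.hstack([c(d['pixels'],p,40),cv2.resize(load('wd1')['pixels'],(533,400))[:,66:466]]))
W=cloud(load('wd1'));
for y in(-35,0,35):
  q=(W-VO)@RV; s=(abs(q[...,1]-(175+y))<3)&(abs(q[...,0])<40)&(q[...,2]>110)&(q[...,2]<155);p=q[s];print(y,len(p),np.percentile(p[:,0],[5,25,50,75,95]).round(1),np.percentile(p[:,2],[5,50,95]).round(1))
E
```

```text
False
False [-0.1  0.2  0.4]
9.385466984032425 59.872881174087524 [-5.87102306  0.72048576  5.15338421] [544.44853838 221.20247213 121.20673836]
[320.82730882 228.94678363]
17.4833
-35 88 [-4.5 -2.7 -0.1  2.5  4.3] [134.  136.2 138.2]
0 158 [-5.  -2.6 -0.2  2.2  4.7] [144.8 147.3 148.7]
35 181 [-5.1 -2.6 -0.2  2.2  4. ] [133.4 136.3 138.7]
```

View pics/c1.png

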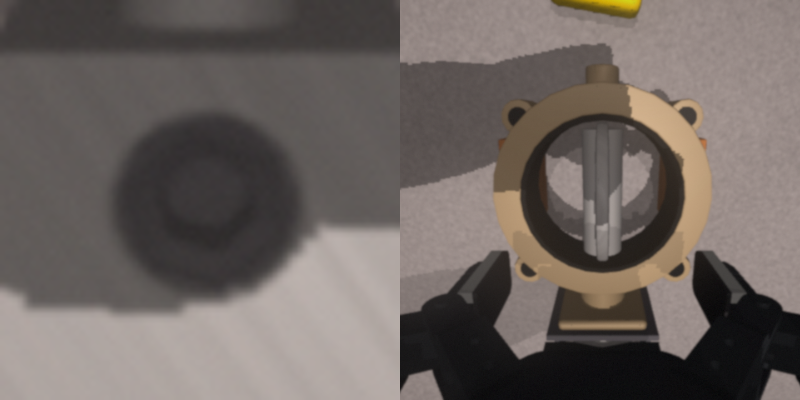

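The disc is upright: its top centre is at valve x -0.2 mm and z 147. The screw is centred where predicted, but the hex is unclear, so I'll take a closer, averaged view.

```bash
python3 - <<'E'
from m import *
out=[]
def enh(im,p,r):
    a=im[p[1]-r:p[1]+r,p[0]-r:p[0]+r]; g=cv2.resize(a,(400,400),interpolation=cv2.INTER_CUBIC).mean(-1)
    yy,xx=np.mgrid[:400,:400]; m=np.hypot(xx-200,yy-200)<120; lo,hi=np.percentile(g[m],[1,99]); return np.clip((g-lo)/(hi-lo)*255,0,255).astype(np.uint8)
for k,yw in enumerate([0.2,np.pi]):
    R=down(yw); pos=V(0,0,172)-18*R[:,0]
    arm.move_ptp(pos+[0,0,30],R); arm.move_linear(pos,100); arm.dwell(.3)
    d=snap('wrist',f'wh{k}'); ims=[d['pixels'].astype(float)]+[arm.read_camera('wrist')['pixels'].astype(float) for _ in range(5)]
    d['pixels']=np.mean(ims,0); pickle.dump(d,open(f'wh{k}.pkl','wb')); p=proj(d,V(0,0,118));print(p,d['pixels'][int(p[1]),int(p[0])])
    out.append(enh(d['pixels'],p.astype(int),22))
    W=cloud(d);p=p.astype(int);print(W[p[1]-12:p[1]+14:2,p[0]-14:p[0]+16:2,2].round().astype(int))
cv2.imwrite('pics/c2.png',np.hstack(out)); print(arm.current_t())
E
```

```text
[320.87211544 239.83266041] [68.83333333 67.5        71.66666667]
[[                 119                  120                  119
                   117                  116                  117
                   118                  117                  117
                   117                  118                  117
                   118                  121                  119]
 [                 119                  118                  118
                   118                  103                  105
                   105                  103                  105
                   103                  103                  118
                   118                  119                  120]
 [                 120                  119                  118
                   104                  105                  104
                   105                  105                  104
                   104                  105                  104
                   117                  119                  119]
 [                 119                  119             
[... 6878 characters left out ...]
9                  118                  117
                   118                  117                  116
                   113                  113                  116
                   116                  116                  116
                   120                  117                  119]
 [                 117                  119                  118
                   119                  118                  118
                   117                  117                  118
                   118                  117                  117
                   117                  119                  117]]
23.3083<stdin>:12: RuntimeWarning: invalid value encountered in cast
```

View pics/c2.png

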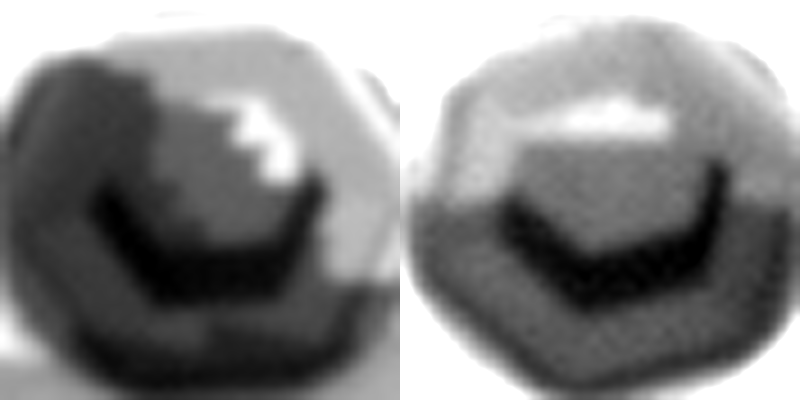

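The hex shows clearly in both views. Hand-read edge directions agree at about 46° mod 60, and a proper edge fit comes next. At the same time I'll grasp the key and lift it.

```bash
python3 - <<'E'
from m import *
from scipy.optimize import least_squares
for k in (0,1):
    d=load(f'wh{k}'); p=proj(d,V(0,0,118)).astype(int); r=22
    g=cv2.resize(d['pixels'][p[1]-r:p[1]+r,p[0]-r:p[0]+r].astype(np.float32),None,fx=8,fy=8,interpolation=cv2.INTER_CUBIC).mean(-1)
    yy,xx=np.mgrid[:g.shape[0],:g.shape[1]]; inn=np.hypot(xx-176,yy-176)<90
    th=np.percentile(g[inn],3)+.35*(np.median(g[inn])-np.percentile(g[inn],3))
    m=max(blobs((g<th)&inn),key=lambda b:b.sum()); c=max(cv2.findContours(m.astype(np.uint8),0,1)[0],key=len)[:,0]
    # outer boundary: farthest dark pixel along rays from centre
    ang=np.arctan2(c[:,1]-176,c[:,0]-176); rad=np.hypot(c[:,1]-176,c[:,0]-176); pts=[]
    for a in np.arange(-.1,3.2,.06):
        s=abs(ang-a)<.04
        if s.any(): pts.append(c[s][rad[s].argmax()])
    pts=np.array(pts); uv=(pts+.5)/8-.5+p-r
    w=np.array([ray(d,q,115)[:2] for q in uv])
    K=np.arange(6)*np.pi/3
    f=lambda x:((w-x[:2])@np.stack([np.cos(x[2]+K),np.sin(x[2]+K)])).max(1)-x[3]
    for t0 in (0,.5):
        s=least_squares(f,[*VO[:2],t0,6.1],loss='soft_l1',f_scale=.3); print(k,len(w),s.x[:2].round(2),'edge dir mod60',round(np.rad2deg(s.x[2]+np.pi/2)%60,2),'apothem',s.x[3].round(2),'cost',s.cost.round(3))
R=down(np.pi-.103); P=np.array([421,-299.3,0])
arm.move_ptp(P+[0,0,200],R)
print(arm.move_linear(P+[0,0,121.5],120,guard=10),arm.current_tcp_pos())
arm.close(); print(arm.current_opening(),arm.current_force(),arm.current_ft_torque())
np.save('grasp.npy',np.array(arm.current_q()))
arm.move_linear(P+[0,0,290],150);arm.dwell(.1);print(arm.current_force(),arm.current_opening(),arm.current_t())
d=snap('wrist','wg'); snap('scene','sg')
E
```

```text
0 47 [555.2   46.96] edge dir mod60 39.1 apothem 5.5 cost 0.846
0 47 [555.28  46.98] edge dir mod60 55.72 apothem 5.52 cost 0.905
1 52 [556.98  46.36] edge dir mod60 41.44 apothem 5.31 cost 0.711
1 52 [556.85  46.38] edge dir mod60 45.54 apothem 5.39 cost 0.672
False [ 421.40858562 -299.32023889  122.03191929]
12.776478178139689 [-1.69490411  1.38335138  4.0837051 ] [0.21897698 0.17759229 0.02409117]
[-0.00593078 -0.1277574  -2.18192472] 12.404975048097322 27.5583
```

```bash
python3 - <<'E'
from m import *
a=load('wg')['pixels'];s=load('sg');p=proj(s,[421,-299,240]).astype(int);print(p)
x,y=max(p[0]-75,0),max(p[1]-100,0)
cv2.imwrite('pics/c3.png',np.hstack([cv2.resize(a,(480,360)),cv2.resize(s['pixels'][y:y+200,x:x+150],(270,360),interpolation=cv2.INTER_CUBIC)])); print(x,y)
E
```

```text
[157 171]
82 71
```

View pics/c3.png

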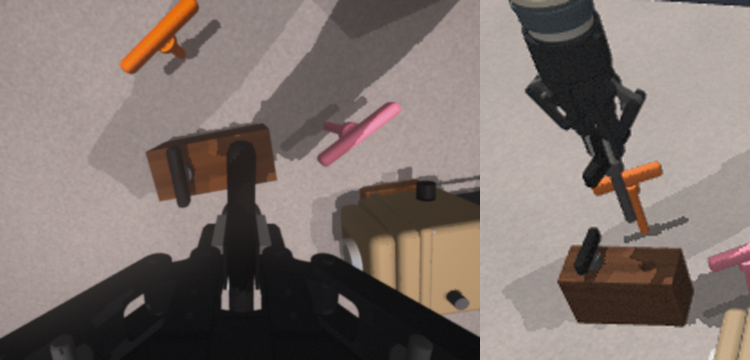

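The key is in hand (2.2 N, blade upright) and the small key is still in place. I'll check the bar's offset in the gripper from the wrist image, and re-read the hex angle from line fits to the wall edges.

```bash
python3 - <<'E'
from m import *
d=load('wg'); W=cloud(d); q=(W-d['tcp'])@d['R']  # tool coords
im=d['pixels'].astype(int)
s=(abs(q[...,1])<9)&(q[...,2]>-14)&(q[...,2]<12)&(q[...,0]>15)&(im.max(-1)<70)
p=q[s];print('bar x max',np.percentile(p[:,0],[90,98,99.5,100]).round(1),'top z',np.median(p[:,2]).round(1),'y',np.percentile(p[:,1],[2,50,98]).round(1))
for lo in(18,28,38): 
  t=p[(p[:,0]>lo)&(p[:,0]<lo+10)]; print(lo,np.median(t[:,1]).round(2),np.percentile(t[:,2],[10,50]).round(1))
from scipy.ndimage import map_coordinates
from scipy.optimize import least_squares
# gradient edge points: brightest->darkest transition around socket, both views
K=np.arange(6)*np.pi/3; allw=[]
for k in(0,1):
    d=load(f'wh{k}'); g=cv2.GaussianBlur(d['pixels'].mean(-1),(0,0),.7); w=[]
    for a in np.arange(0.25,2.9,.05):   # lower half: dark wall -> brighter chamfer outside
        rr=np.arange(4.5,8.6,.05); c0=V(0,0,115); 
        u0=proj(d,c0)
        R=d['R']; dirw=np.cos(a)*R[:,1]-np.sin(a)*R[:,0]
        uv=np.array([proj(d,c0+dirw*x) for x in rr]); pr=map_coordinates(g,[uv[:,1],uv[:,0]],order=3)
        gr=np.gradient(pr); i=gr.argmax()
        if gr[i]>.15 and 3<i<len(rr)-3: w.append((c0+dirw*rr[i])[:2])
    allw.append(np.array(w))
def f(x):
    out=[]
    for i,w in enumerate(allw): out.append(((w-x[2*i:2*i+2])@np.stack([np.cos(x[4]+K),np.sin(x[4]+K)])).max(1)-x[5])
    return np.concatenate(out)
for t0 in np.deg2rad([0,15,30,45]):
    s=least_squares(f,[*VO[:2],*VO[:2],t0,6.1],loss='soft_l1',f_scale=.2); print(len(allw[0]),len(allw[1]),s.x[:4].round(2),round(np.rad2deg(s.x[4]+np.pi/2)%60,2),s.x[5].round(2),s.cost.round(3))
E
```

```text
bar x max [48.1 50.4 50.6 50.7] top z -4.1 y [-6.5 -0.1  6.6]
18 -0.08 [-5.4 -4.3]
28 -0.08 [-5.4 -4.3]
38 0.25 [-5.3 -4.1]
53 53 [555.65  46.58 556.44  46.85] 45.18 6.26 0.724
53 53 [555.65  46.58 556.44  46.85] 45.18 6.26 0.724
53 53 [555.65  46.58 556.44  46.85] 45.18 6.26 0.724
53 53 [555.65  46.58 556.44  46.85] 45.18 6.26 0.724
```

Both views agree: the hex is at 45.2° mod 60 with its centre at (556.0, 46.7), and the key sits 0.5 mm off along the bar. Inserting now.

```bash
cat >> m.py <<'E'
YAW=np.deg2rad(285.2); SC=np.array([556.0,46.7,0])
def pose(yaw,z,dx=0,dy=0):
    R=down(yaw); return SC+[dx,dy,z]-.5*R[:,0],R
def st(l=''): print(l,'tcp',np.round(arm.current_tcp_pos(),2),'F',np.round(arm.current_force(),1),'M',np.round(arm.current_ft_torque(),3),'t',round(arm.current_t(),2))
E
python3 - <<'E'
from m import *
p,R=pose(YAW,290); arm.move_ptp(p,R); st('above')
p,_=pose(YAW,240); arm.move_linear(p,120,orientation=R); arm.dwell(.15); st('pre')
p,_=pose(YAW,219.5); g=arm.move_linear(p,18,orientation=R,guard=8); st(g)
arm.dwell(.1); st(); print(arm.current_q(),arm.current_opening())
E
```

```text
above tcp [555.88  46.52 289.93] F [ 0.8 -0.  -2.1] M [-0.017 -0.043 -0.   ] t 29.05
pre tcp [556.28  46.97 240.97] F [-0.5  1.  -1.7] M [-0.013 -0.024 -0.017] t 29.77
False tcp [555.84  47.23 219.43] F [ 1.2  1.  -2.6] M [ 0.472 -0.088 -0.003] t 31.06
 tcp [555.85  47.21 219.46] F [-0.1  2.3 -3.2] M [ 0.46  -0.003  0.003] t 31.16
[-6.57419955e-02  2.80468076e-01 -1.38005143e-02  1.27662117e+00
  7.31702701e-05 -1.90180905e+00] 12.694821094012521
```

```bash
python3 - <<'E'
from m import *
def go(a):
    p,R=pose(YAW-a,219.5); arm.set_joints(arm.ik(p,R))
def mz():
    v=[]
    for _ in range(4): arm.dwell(.02); v.append(arm.current_ft_torque()[2])
    return np.mean(v)
for a in(1.0,1.9): go(a); st(a)
arm.dwell(.1); b=mz(); print('base',b); a=1.9; log=[]
while a<3.3:
    m=mz(); log.append((round(a,3),round(m,3)))
    if abs(m)>.16: break
    a+=.08 if abs(m)<.06 and a<2.2 else .05 if abs(m)<.06 else .03
    go(a)
print(log); st('end'); arm.dwell(.2); print(mz()); st()
E
```

```text
1.0 tcp [556.33  47.   219.37] F [ 1.2  1.1 -4.2] M [ 0.298 -0.196 -0.018] t 32.1
1.9 tcp [556.46  46.51 219.49] F [-0.1 -1.  -4.6] M [-0.092 -0.059  0.023] t 32.97
base 0.013773093754075243
[(1.9, np.float64(0.01)), (1.98, np.float64(0.014)), (2.06, np.float64(-0.016)), (2.14, np.float64(0.004)), (2.22, np.float64(0.027)), (2.27, np.float64(-0.004)), (2.32, np.float64(0.011)), (2.37, np.float64(0.019)), (2.42, np.float64(0.004)), (2.47, np.float64(0.023)), (2.52, np.float64(0.028)), (2.57, np.float64(-0.005)), (2.62, np.float64(0.025)), (2.67, np.float64(0.014)), (2.72, np.float64(0.013)), (2.77, np.float64(0.016)), (2.82, np.float64(0.056)), (2.87, np.float64(0.043)), (2.92, np.float64(0.112)), (2.95, np.float64(0.196))]
end tcp [556.17  46.26 219.46] F [-2.5 -1.6 -5.7] M [-0.388  0.587  0.163] t 39.22
0.2009418742787869
 tcp [556.16  46.28 219.44] F [-1.7 -1.7 -6.1] M [-0.406  0.557  0.252] t 39.48
```

The screw is firm at about 0.2 N m. I'll ease the windup off until the torque nearly vanishes, then withdraw and return the key.

```bash
python3 - <<'E'
from m import *
def mz():
    v=[]
    for _ in range(4): arm.dwell(.02); v.append(arm.current_ft_torque()[2])
    return np.mean(v)
a=2.95
for _ in range(4):
    a-=.035; p,R=pose(YAW-a,219.5); arm.set_joints(arm.ik(p,R)); m=mz(); print(round(a,3),round(m,3))
    if m<.06: break
p,R=pose(YAW-a,240); print(arm.move_linear(p,60,orientation=R,guard=60)); st('out')
p,R=pose(YAW-a,290); arm.move_linear(p,150,orientation=R); arm.dwell(.1); st('up'); print(arm.current_opening())
d=snap('wrist','wx'); W=cloud(d); q=(W-d['tcp'])@d['R']; im=d['pixels'].astype(int)
s=(abs(q[...,1])<12)&(q[...,2]>-14)&(q[...,2]<12)&(q[...,0]>15)&(im.max(-1)<70);p=q[s]
print('bar end',np.percentile(p[:,0],99.5).round(1))
for lo in(18,28,38):
  t=p[(p[:,0]>lo)&(p[:,0]<lo+10)]; print(lo,np.median(t[:,1]).round(2),np.percentile(t[:,2],[10,50]).round(1))
# small-key/meter/disc check from top camera later
E
```

```text
2.915 0.033
False
out tcp [556.75  46.35 241.11] F [-0.1  0.  -1.4] M [ 0.015  0.004 -0.017] t 40.29
up tcp [555.85  46.3  288.67] F [-1.1 -0.5 -1.7] M [0.016 0.028 0.029] t 40.88
12.485098019004125
bar end 50.7
18 0.05 [-5.3 -4.3]
28 0.04 [-5.4 -4.3]
38 0.03 [-5.3 -4.2]
```

```bash
python3 - <<'E'
from m import *
R=down(np.pi-.103); P=np.array([421,-299.3,0])
arm.move_ptp(P+[0,0,290],R)
arm.move_linear(P+[0,0,215],150); arm.dwell(.1); st('pre')
print(arm.move_linear(P+[0,0,121.2],50,guard=12)); st('down')
if arm.current_tcp_pos()[2]<124:
    arm.open(); arm.move_linear(P+[0,0,230],120); arm.dwell(.2)
    d=snap('wrist','wf'); W=cloud(d);im=d['pixels'].astype(int)
    M=(im.max(-1)<60)&(W[...,2]>108)&(W[...,2]<140); M[300:]=0
    for b in blobs(M): rect(W,b,'bar')
    st()
E
```

```text
pre tcp [ 421.55 -299.57  216.19] F [-0.2 -0.1 -2.1] M [-0.024 -0.03  -0.009] t 43.17
False
down tcp [ 421.03 -299.3   121.8 ] F [-1.9  2.8  5.8] M [0.512 0.508 0.003] t 45.19
bar 2651 z [122.8 126.1 127.5] c [ 415.5 -298.5] size [13.7 89.8] ang 83.7
bar 2273 z [112.7 125.6 127.4] c [ 423.5 -370.1] size [64.4 14.5] ang 2.6
 tcp [ 420.89 -299.21  229.52] F [-1.2 -0.2 -1.3] M [ 0.027  0.068 -0.026] t 47.2
```

```bash
python3 - <<'E'
from m import *
d=snap('top','tf'); q=(cloud(d)-VO)@RV; s=(abs(q[...,1]-175)<25)&(abs(q[...,0])<45)&(q[...,2]>138)&(q[...,2]<156); print(s.sum(),np.median(q[s],0).round(1))
for a in((451,164),(160,198)): print(cloud(d)[a[1],a[0]].round())
arm.hand_in(); print(arm.current_t())
E
```

```text
74 [ -3.5 175.8 144.6]
[ 615. -344.   29.]
[530. 471.  43.]
the job is handed in; nothing more can be done
the job is handed in; nothing more can be done
```

The job is handed in at about 47 s of the 72 s: disc set upright (within the 2 mm camera calibration), setscrew tightened to about 0.2 N m, the larger key back home in its hole, and the small key, meter and gauge not visibly moved; I got no verdict back from the judging.

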